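# Shake up the budgie's treat pot and put it away

## Robot

A 6-joint arm with a two-finger parallel gripper is mounted at the origin on the work surface. World frame = base frame: x ahead of the robot, y to its left, z up, the work surface at z = 0. Lengths are in mm, angles in degrees, forces in N, time in s.
With the tool pointing down it reaches from about 275 to 975 mm from the base axis. Payload 8.4 kg.
Tool frame: the origin (TCP) lies on the centre line of the jaws, within the pads' length; the fingertips stand 22 mm ahead of it and the grasp point (between the pads) lies 3 mm ahead of it; z points along the fingers, y is the line along which they close (so a half turn about z gives the same grasp; the last joint's range is limited). The gripper opens to 92 mm and grips with 3 to 60 N. Pads are 20 mm wide; open, the fingers measure 128 mm over their backs; the gripper's body (75 mm by 189 mm) begins 69 mm behind the grasp point.
Start: joints at [75.321, 20.225, 93.587, -0, 66.188, -0.138], TCP at [156.926, 604.981, 236.583] pointing down, gripper open.
Joint ranges: [-150.9, 150.9], [-52.94, 120.26], [3.33, 152.33], [-74.26, 254.26], [0, 154.13], [-172.89, 172.89]. Speed limits (degrees/s): [127.2, 127.2, 159.86, 180, 180, 180].

## Interface

Orientations are given as [roll, pitch, yaw] about the fixed x, y, z axes, in that order (R = Rz(yaw) Ry(pitch) Rx(roll)).
In Python, from bench import arm gives the robot as it stands. Calls block until the motion is done:
- arm.reach(position, orientation): joint-space move of the TCP to a pose.
- arm.line_to(position, rate=150, ori=None): straight line of the TCP; ori=None keeps the orientation; rate is the mean speed in mm/s.
- arm.goto_joints(angles): joint-space move.
- arm.open() and arm.close_gripper(grasp_force=None): open the fingers fully, or close them until they stop; grasp_force is the grip in N (None keeps the last).
- arm.wait(seconds).
- arm.inverse_kinematics(position, orientation): joint angles nearest the present ones, or None.
- arm.capture(name): name is "scene" or "top" or "wrist"; returns the picture (420x560x3 uint8, red, green, blue); there is no depth.
- arm.get_calibration(name): a dict with "camera_matrix" (3x3 intrinsics, pixels), "world_to_cam" (4x4, takes a point from world to camera coordinates). Camera axes: x right, y down, z forward; pixel columns grow to the right and rows downward; lengths in mm; the calibration is good to about 2 mm. A picture is of the moment at which its call begins: read the wrist's pose just before it. get_calibration takes no time and is no camera call; for the wrist camera it gives the pose at the moment of the call.
A pose or a line that the arm cannot do raises arm.Unreachable and nothing moves.
- arm.job_done(): hands the job in; it is judged then, once.
Readings, each from a call of its own:
- arm.get_time_s(): time.
- arm.get_joint_pos(): joint angles.
- arm.get_dq(): joint speeds.
- arm.get_tau(): joint torques, N m.
- arm.get_tool_pos(): TCP position.
- arm.get_orientation(): TCP orientation.
- arm.get_force(): force on the tool from outside, world axes, zero at the start.
- arm.get_moment(): the same for the moment, N m.
- arm.get_grip_width(): finger opening in mm.
- arm.get_gripper_force(): force on a finger pad.
Only numpy, scipy, OpenCV 4.12 (cv2) and the standard library are available. Lean on these libraries where they do the work, as an engineer would, in place of code of your own. Each camera call takes 0.05 s, during which the arm holds its last target. There are 200 camera calls.

## Task

Pick up the white ceramic treat pot and, keeping it upright and in the gripper, press it down onto the sprung dish of the round touch shaker until the dish is fully depressed, holding it fully down for at least a second to mix the contents. Then set the pot down gently, upright, in the empty compartment of the open steel latch box and let go. Leave the ball, the mirror and the perch where they are.

Things in the scene. Friction and masses are not known exactly. Their poses are not given: they have to be found in the camera images.
- pot: White ceramic treat pot with a ribbed ceramic twist cap (capped, closed, loose, 140 to 260 g). Round, 95 mm tall: body 52 mm in diameter up to 70 mm, above it the cap, 47 mm in diameter. Origin at the centre of its underside, z up its axis.
- shaker: Touch shaker, fixed: round grey plastic housing 100 mm in diameter and 46 mm high that carries a black rubber dish on a sprung steel stem, on its axis. Origin at the centre of the housing's underside.
- pad_top (a point): Centre of the dish's inner floor, where the pot's foot goes; it moves with the dish, 62 mm above the table at rest and 54 mm fully depressed. Dish: 68 mm outside diameter, 62 mm inside, rim 3 mm above this floor.
- pad (a joint): How far the dish is pushed down (m): 0 at rest, 0.008 fully depressed against its stop. Preloaded spring of 600 N/m: it begins to move at about 4 N and reaches its stop at about 9 N of total load, the pot's weight included; the pot's weight alone does not push it down. It springs back when relieved.
- box: Open stainless steel latch box, fixed: 116 mm (its x) by 232 mm (its y), 40 mm high, walls 4 mm, floor 4 mm thick. A 4 mm partition at its middle makes two compartments, each 108 by 112 mm inside, as high as the walls. The lid is folded back from the +x wall and slopes down to the table, ending 173 mm from the origin; the latch is on the -x wall. Origin at the centre of the underside. The ball lies in the -y compartment; the +y one is empty.
- free_floor (a point): Centre of the floor of the empty compartment of the box, 4 mm above the table; axes as the box's.
- ball_center (a point): Centre of the orange foraging ball with dark holes, 44 mm in diameter, loose in the other compartment of the box; bystander.
- mirror: Green plastic mirror toy lying on the table: disc 70 mm in diameter, 10 mm thick, with a small tab at its -x edge; origin at the centre of its underside; bystander.
- perch: Natural wood perch lying on the table: rod 140 mm long (its y), 16 mm thick, with 20 mm square ends; origin under its middle; bystander.
Things that resemble listed ones, but are neither listed nor needed, are in the scene too. Of the things shaped like the pot, the white one is meant.

How it is judged:
By the outcome, as a careful person would: the job done as asked, in the order asked, and still so for the second after the job is handed in, with the robot touching nothing.
It also fails if it takes over 54 s, if anything falls off the work surface, if the arm or the gripper's body presses on something with over 40 N, if the wrist force passes 120 N, or if a joint passes its speed limit or range.

## Working session

There is one attempt and no reset: what is moved stays moved. The work goes in short steps, each a Python script; the robot and the scene stay as the last script left them, time stands still between calls to the robot, and variables do not carry over. Pictures are saved under pics/ and viewed, at most 10 in all, crops included, and the job is handed in when it is done.

```bash
mkdir -p pics; ls; python3 - <<'E'
from bench import arm
import cv2,numpy as np
np.set_printoptions(suppress=True,precision=3)
for n in("scene","top"):
    im=arm.capture(n); cv2.imwrite(f"pics/{n}0.png",im[:,:,::-1])
    c=arm.get_calibration(n); print(n,c["camera_matrix"],c["world_to_cam"])
print(arm.get_time_s(),arm.get_orientation(),arm.get_force())
E
```

```text
pics
scene [[523.441   0.    277.321]
 [  0.    523.441 213.802]
 [  0.      0.      1.   ]] [[   0.873    0.487    0.012 -413.617]
 [   0.358   -0.624   -0.694 -139.79 ]
 [  -0.331    0.61    -0.719 1462.971]
 [   0.       0.       0.       1.   ]]
top [[445.547   0.    273.902]
 [  0.    445.547 211.399]
 [  0.      0.      1.   ]] [[  0.021  -1.     -0.012 -27.533]
 [ -0.989  -0.019  -0.145 485.479]
 [  0.145   0.015  -0.989 828.719]
 [  0.      0.      0.      1.   ]]
0.1 [-179.929   -0.     165.458] [ 0.233  0.505 -0.901]
```

View pics/top0.png

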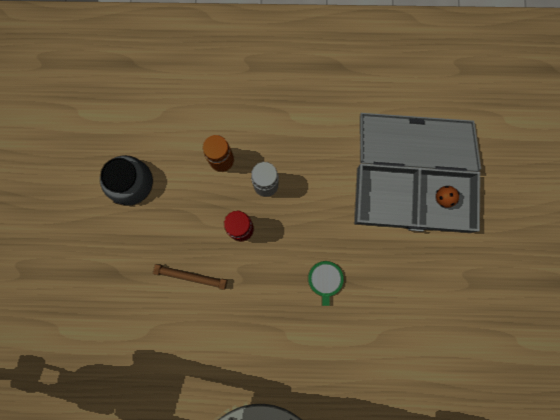

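View pics/scene0.png

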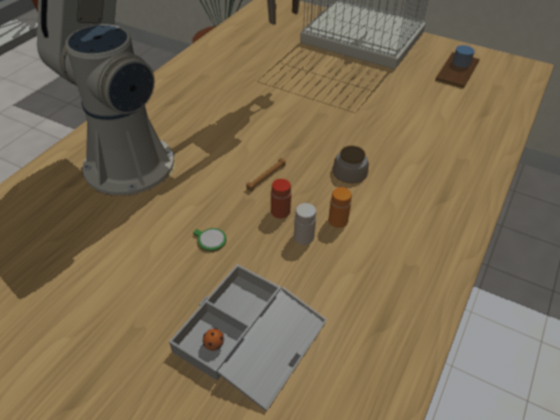

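Top view: three pot-shaped things, orange at (217,150), white/grey at (264,178) and red at (239,225). The white one fits the description, and I'll confirm it in a crop. Shaker is at (126,180) with its dish at (119,175). The box's empty +y compartment is at (389,197), the ball at (447,197), mirror at (326,280) and perch at (190,277).

```bash
cat > h.py <<'E'
import numpy as np,cv2
from bench import arm
np.set_printoptions(suppress=True,precision=2)
def ray(c,uv,z):
    K,T=np.array(c["camera_matrix"]),np.array(c["world_to_cam"]); R,t=T[:3,:3],T[:3,3]
    o=-R.T@t; d=R.T@np.linalg.inv(K)@np.array([uv[0],uv[1],1.]); return o+d*(z-o[2])/d[2]
def proj(c,p):
    K,T=np.array(c["camera_matrix"]),np.array(c["world_to_cam"]); q=K@(T[:3,:3]@np.array(p,float)+T[:3,3]); return q[:2]/q[2]
E
python3 - <<'E'
from h import *
im=cv2.imread("pics/top0.png"); c=arm.get_calibration("top")
a=cv2.resize(im[130:250,195:295],None,fx=4,fy=4,interpolation=cv2.INTER_CUBIC)
b=cv2.resize(im[140:220,85:165],None,fx=4.9,fy=4.9,interpolation=cv2.INTER_CUBIC)
H=480; b=cv2.copyMakeBorder(b,0,H-b.shape[0],0,0,cv2.BORDER_CONSTANT)
cv2.imwrite("pics/crop1.png",cv2.hconcat([a,b]))
for n,uv,z in(("potcap",(264,171),95),("shaker dish",(119,175),65),("ball",(447,197),26),("compartment floor",(389,197),4),("orange",(216,144),95),("red",(238,219),95),("partition top",(418,197),40),
 ("mirror",(326,280),10),("perch",(190,277),10)): print(n,ray(c,uv,z))
E
```

```text
potcap [551.49   1.03  95.  ]
shaker dish [545.89 277.94  65.  ]
ball [ 522.36 -356.37   26.  ]
compartment floor [ 524.29 -248.43    4.  ]
orange [600.97  90.97  95.  ]
red [462.1   45.72  95.  ]
partition top [ 518.69 -295.37   40.  ]
mirror [ 356.43 -121.79   10.  ]
perch [356.64 144.21  10.  ]
```

View pics/crop1.png

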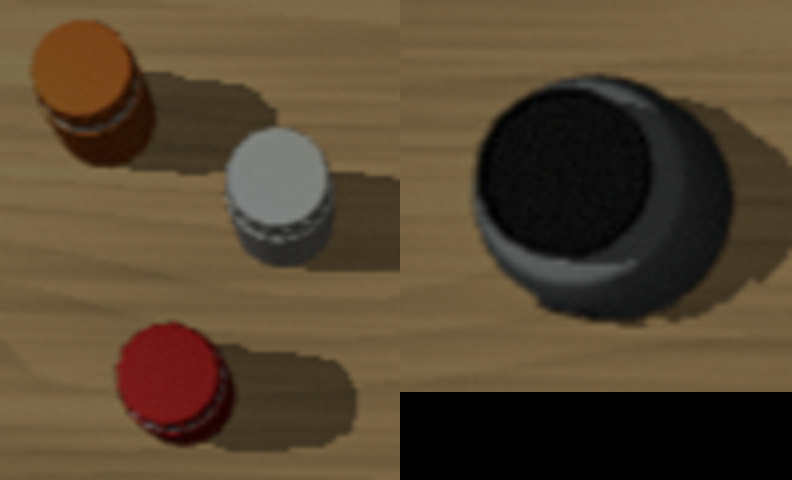

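White pot confirmed: cap top at about (264.5,174), with orange and red neighbours about 100 mm away. I'll look with the wrist camera over the shaker, then over the pot.

```bash
python3 - <<'E'
from h import *
import pickle
c=arm.get_calibration("top")
for n,uv,z in(("pot",(264.4,174),95),("dish",(118.2,174),65),("orange",(215.3,146.5),95),("red",(236.8,223),95)): print(n,ray(c,uv,z))
D={}
for n,p,y in(("dish",[505,278,300],106),("pot",[510,0,300],106)):
    arm.reach(p,[180,0,y]); arm.wait(0.3)
    cal=arm.get_calibration("wrist"); im=arm.capture("wrist"); D[n]=cal
    cv2.imwrite(f"pics/w_{n}.png",im[:,:,::-1]); print(n,arm.get_time_s(),arm.get_tool_pos(),cal["camera_matrix"][0])
pickle.dump(D,open("cal.pkl","wb"))
a=cv2.hconcat([cv2.resize(cv2.imread(f"pics/w_{n}.png"),(400,300)) for n in D]); cv2.imwrite("pics/w_both.png",a)
for n,p in(("dish",[546,278,65]),("pot",[546,0,95])): print(n,proj(D[n],p))
E
```

```text
pot [545.89   0.16  95.  ]
dish [547.8  279.61  65.  ]
orange [596.18  92.08  95.  ]
red [454.81  47.64  95.  ]
dish 2.2083 [504.83 278.35 299.98] [357.93   0.   278.8 ]
pot 3.6333 [510.06   0.64 299.93] [357.93   0.   278.8 ]
dish [315.75 194.42]
pot [313.54 199.23]
```

View pics/w_both.png

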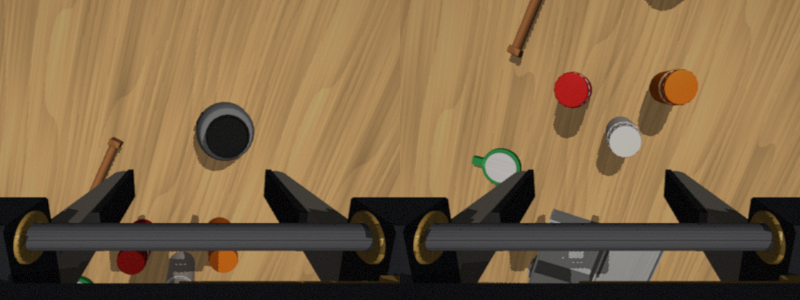

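The wrist views show the dish at about (316,193) and the white cap at about (315,197) in full-size pixels, both within 3 px of the predictions. I'll refine by mask, and get the box rim from the top view.

```bash
python3 - <<'E'
from h import *
import pickle
D=pickle.load(open("cal.pkl","rb"))
def blob(m,near):
    n,_,s,ce=cv2.connectedComponentsWithStats(m.astype(np.uint8)); 
    i=1+np.argmin([np.hypot(*(ce[k]-near))+(1e4 if s[k,4]<200 else 0) for k in range(1,n)]); return ce[i],s[i]
w=cv2.imread("pics/w_dish.png"); m=w.max(2)<38
u,s=blob(m,(316,193)); print("dish w",u,s,ray(D["dish"],u,65))
w=cv2.imread("pics/w_pot.png"); h=cv2.cvtColor(w,cv2.COLOR_BGR2HSV)
u,s=blob((h[...,1]<60)&(h[...,2]>165),(315,197)); print("pot w",u,s,ray(D["pot"],u,95))
t=cv2.imread("pics/top0.png"); ct=arm.get_calibration("top"); h=cv2.cvtColor(t,cv2.COLOR_BGR2HSV)
u,s=blob((h[...,1]<60)&(h[...,2]>110),(264,174)); print("pot t",u,s,ray(ct,u,95))
u,s=blob(t.max(2)<30,(118,174)); print("dish t",u,s,ray(ct,u,65))
cv2.imwrite("pics/box.png",cv2.resize(t[105:240,345:490],None,fx=4,fy=4,interpolation=cv2.INTER_CUBIC))
E
```

```text
dish w [317.96 190.83] [ 288  161   61   61 2847] [547.12 282.46  65.  ]
pot w [315.21 197.95] [ 294  177   43   43 1476] [547.22   1.73  95.  ]
pot t [263.69 173.59] [252 162  24  24 453] [546.63   1.47  95.  ]
dish t [118.48 174.89] [101 158  36  35 967] [546.09 278.95  65.  ]
```

View pics/box.png

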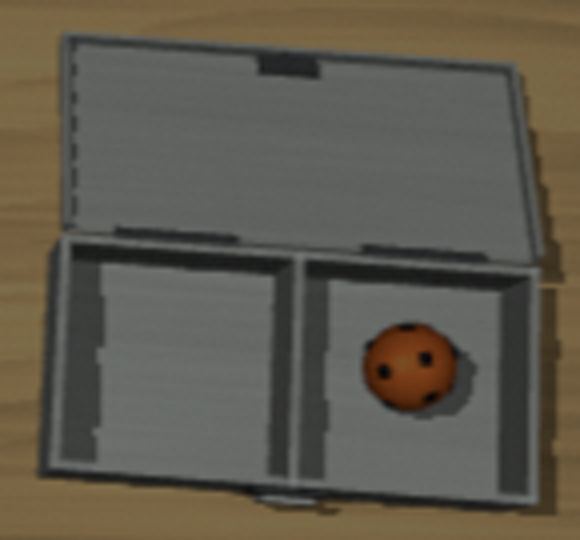

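```bash
python3 - <<'E'
from h import *
ct=arm.get_calibration("top")
q=[ray(ct,(345+x/4,105+y/4),40)[:2] for x,y in((63,238),(538,270),(535,503),(45,472))]
P=np.array(q); print(P, np.linalg.norm(P-np.roll(P,-1,0),axis=1)); c=P.mean(0)
ey=(P[0]+P[3]-P[1]-P[2]); ey/=np.linalg.norm(ey); print("box",c,ey,"free",c+58*ey)
p=[547,1.6]; O=[180,0,106]
arm.reach(p+[180],O); arm.line_to(p+[63],120); arm.close_gripper(40); arm.wait(.3)
print("w",arm.get_grip_width(),arm.get_gripper_force(),arm.get_tool_pos(),arm.get_force())
arm.line_to(p+[190],120); arm.wait(.2)
print("w",arm.get_grip_width(),arm.get_force(),arm.get_time_s())
arm.reach([546.5,280.5,190],O); arm.line_to([546.5,280.5,140],80); arm.wait(.3)
print(arm.get_tool_pos(),arm.get_orientation(),arm.get_force(),arm.get_time_s())
for n in("scene","top"): cv2.imwrite(f"pics/{n}1.png",arm.capture(n)[:,:,::-1])
cs=arm.get_calibration("scene"); print(proj(cs,[546.5,280.5,62]),proj(ct,[546.5,280.5,62]))
a=cv2.imread("pics/scene1.png")[80:230,280:430]; b=cv2.imread("pics/top1.png")[110:260,50:200]
cv2.imwrite("pics/h1.png",cv2.resize(cv2.hconcat([a,b]),(800,400),interpolation=cv2.INTER_CUBIC))
E
```

```text
[[ 581.13 -185.6 ]
 [ 569.31 -415.64]
 [ 455.49 -409.02]
 [ 465.81 -176.15]] [230.35 114.01 233.1  115.71]
box [ 517.94 -296.6 ] [0.05 1.  ] free [ 520.71 -238.67]
w 50.916914672923895 39.99572004773654 [547.33   1.62  63.13] [ 0.67 -0.07  0.97]
w 51.07494119488701 [ 0.31 -0.67 -2.16] 7.725
[546.69 280.62 140.42] [179.96  -0.01 106.  ] [-0.06  0.75 -2.38] 9.8833
[352.   153.42] [118.25 175.02]
```

View pics/h1.png

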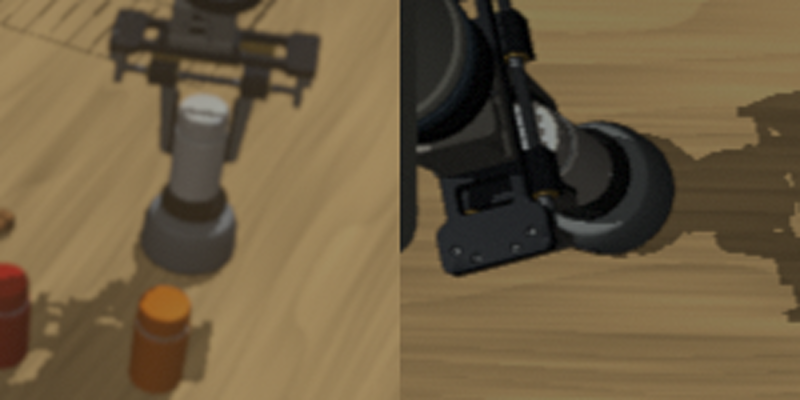

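```bash
python3 - <<'E'
from h import *
s=cv2.imread("pics/scene0.png"); cs=arm.get_calibration("scene")
h=s.max(2)[140:175,330:375]; ys,xs=np.where(h<45); print(len(xs), (xs.min()+xs.max())/2+330,(ys.min()+ys.max())/2+140, ray(cs,((xs.min()+xs.max())/2+330,(ys.min()+ys.max())/2+140),65))
p=[546.5,280.5]; f0=arm.get_force()[2]
arm.line_to(p+[129],60); 
z=129
while z>112:
    z-=1; arm.line_to(p+[z],30); arm.wait(.1); f=arm.get_force()-np.array([0,0,f0]); print(z,arm.get_tool_pos()[2].round(2),f,arm.get_moment())
    if f[2]>6 and z>125 or f[2]>13 or np.hypot(*f[:2])>6: break
print(arm.get_time_s(),arm.get_grip_width())
E
```

```text
Traceback (most recent call last):
ValueError: zero-size array to reduction operation minimum which has no identity
```

```bash
python3 - <<'E'
from h import *
p=[546.5,280.5]; f0=arm.get_force()[2]
arm.line_to(p+[129],60); 
z=129
while z>112:
    z-=1; arm.line_to(p+[z],30); arm.wait(.1); f=arm.get_force()-np.array([0,0,f0]); print(z,round(float(arm.get_tool_pos()[2]),2),f,arm.get_moment())
    if f[2]>6 and z>125 or f[2]>13 or np.hypot(*f[:2])>6: break
print(arm.get_time_s(),arm.get_grip_width())
E
```

```text
128 128.12 [-0.05  0.58 -0.38] [-0.08  0.   -0.01]
127 127.01 [-0.34 -0.33 -0.64] [-0.05  0.    0.06]
126 125.99 [-0.08  0.17 -0.28] [-0.07  0.05 -0.01]
125 125.15 [0.11 0.02 2.25] [-0.09  0.1   0.02]
124 124.2 [0.41 0.21 4.2 ] [-0.11  0.15  0.04]
123 123.1 [ 0.68 -0.58  4.51] [-0.03  0.09  0.  ]
122 122.08 [1.35 0.99 4.99] [0.02 0.04 0.04]
121 121.1 [ 1.22 -0.17  6.3 ] [-0.01 -0.1  -0.04]
120 120.11 [ 1.72 -0.69  5.98] [ 0.06 -0.1   0.02]
119 119.12 [1.16 0.25 7.06] [-0.   -0.07 -0.02]
118 118.17 [1.43 1.11 7.37] [-0.07 -0.01 -0.02]
117 117.25 [0.07 0.21 8.6 ] [ 0.02  0.06 -0.01]
116 116.94 [-1.72 -0.59 14.78] [-0.22  0.54  0.03]
14.8667 50.83017947945783
```

Contact came at TCP 125, which puts the foot on the dish floor. After 8 mm of spring the load jumped to 14.8 N, so the dish is on its stop. I'll hold there, then check that it hasn't moved.

```bash
python3 - <<'E'
from h import *
p=[546.5,280.5]
arm.line_to(p+[115.5],20)
for i in range(4): arm.wait(.5); print(arm.get_tool_pos(),arm.get_force())
arm.line_to(p+[140],50); arm.line_to(p+[210],120); arm.wait(.2)
print(arm.get_grip_width(),arm.get_force(),arm.get_time_s())
c=arm.get_calibration("wrist"); cv2.imwrite("pics/w2.png",arm.capture("wrist")[:,:,::-1]); cv2.imwrite("pics/scene2.png",arm.capture("scene")[:,:,::-1])
a=cv2.resize(cv2.imread("pics/w2.png"),(480,360)); b=cv2.resize(cv2.imread("pics/scene2.png")[60:210,285:415],(312,360))
cv2.imwrite("pics/h2.png",cv2.hconcat([a,b]))
E
```

```text
[546.71 280.63 116.9 ] [-3.05 -0.84 17.34]
[546.71 280.65 116.9 ] [-3.16 -1.32 16.78]
[546.71 280.65 116.9 ] [-2.71 -1.17 17.24]
[546.68 280.63 116.9 ] [-2.47 -1.36 16.37]
50.7518604651938 [-0.16 -0.46 -2.25] 18.6917
```

View pics/h2.png

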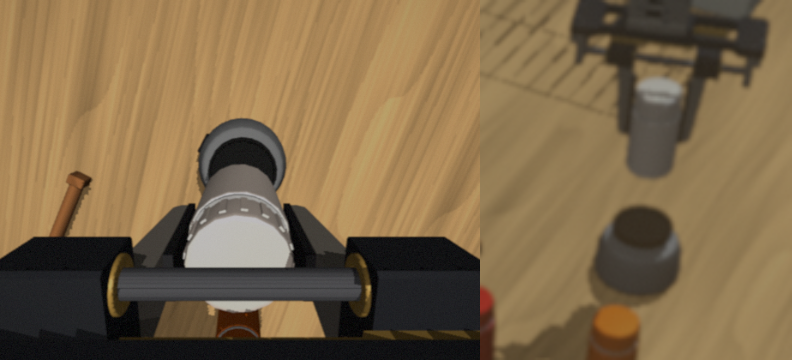

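Pot is upright in the grip and the dish has sprung back. The grip hasn't changed, since its width and weight read the same. Next I'll carry it to the box.

```bash
python3 - <<'E'
from h import *
p=[520.5,-238.5]; O=[180,0,42]
arm.line_to([546.5,280.5,230]); arm.reach(p+[230],O); arm.line_to(p+[110],120); arm.wait(.3); f0=arm.get_force()[2]
print(arm.get_tool_pos(),arm.get_orientation(),f0,arm.get_time_s())
cv2.imwrite("pics/top3.png",arm.capture("top")[:,:,::-1]);cv2.imwrite("pics/scene3.png",arm.capture("scene")[:,:,::-1])
a=cv2.imread("pics/scene3.png")[240:410,160:340]; b=cv2.imread("pics/top3.png")[90:260,330:510]
cv2.imwrite("pics/h3.png",cv2.resize(cv2.hconcat([a,b]),(800,378),interpolation=cv2.INTER_CUBIC))
E
```

```text
[ 520.71 -238.6   110.45] [179.96  -0.02  42.  ] -2.0029944273164006 22.4083
```

View pics/h3.png

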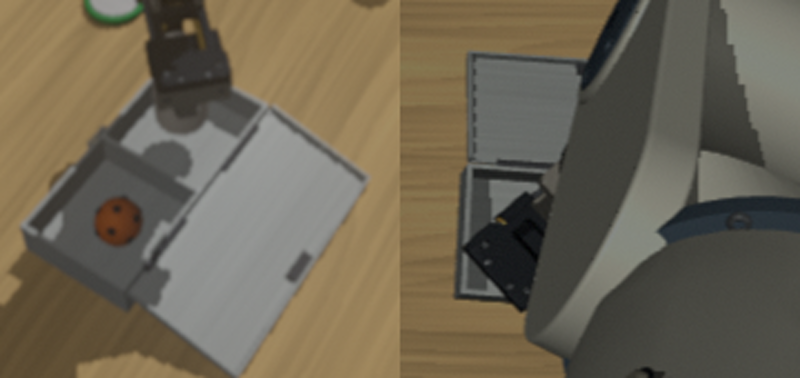

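The scene crop shows the pot at (180,115), hanging over the empty compartment, and the ball untouched at (118,220). Now the slow descent.

```bash
python3 - <<'E'
from h import *
p=[520.5,-238.5]; f0=arm.get_force()[2]
arm.line_to(p+[71],60); z=71
while z>65:
    z-=.5; arm.line_to(p+[z],15); arm.wait(.1); f=arm.get_force()[2]-f0; print(z,arm.get_tool_pos()[2],f)
    if f>2: break
arm.open(); arm.wait(.4); print(arm.get_grip_width(),arm.get_force())
arm.line_to(p+[180],100); arm.reach([420,-60,300],[180,0,82]); arm.wait(.3)
print(arm.get_time_s(),arm.get_tool_pos())
c=arm.get_calibration("top"); print(proj(c,[520.5,-238.5,99]))
cv2.imwrite("pics/top4.png",arm.capture("top")[:,:,::-1]);cv2.imwrite("pics/scene4.png",arm.capture("scene")[:,:,::-1])
cv2.imwrite("pics/h4.png",cv2.resize(cv2.hconcat([cv2.imread("pics/scene4.png")[130:410,150:430],cv2.imread("pics/top4.png")[90:370,230:510]]),(800,400)))
E
```

```text
70.5 70.7705103974178 0.5394420058098364
70.0 69.98509691786543 0.024239923686985243
69.5 69.48761906512387 0.5182622015002043
69.0 68.99984506229355 -0.050854516402699446
68.5 68.47775480175233 -0.13046181641413757
68.0 67.98089856386889 1.1629980224107954
67.5 67.5006478870495 0.39791075348087324
67.0 67.11939266789348 2.1167485985468524
91.87710349275306 [0.31 1.   0.29]
29.775 [420.17 -60.52 299.43]
[396.36 189.62]
```

View pics/h4.png

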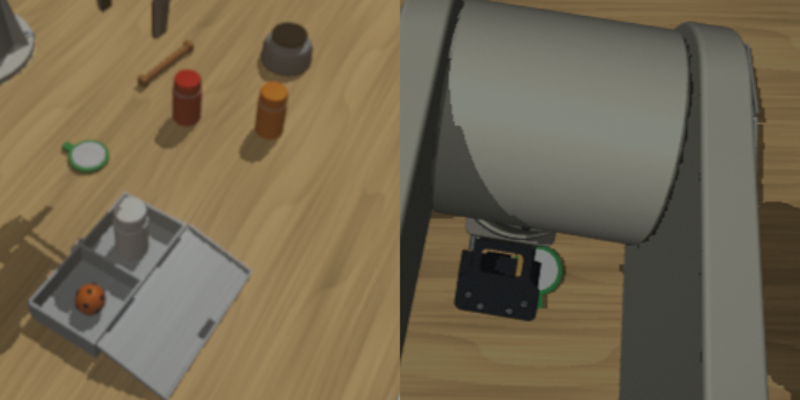

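The scene crop shows the white pot upright in the empty compartment at (132,230). The ball at (90,298), mirror at (88,156) and perch at (166,64) are where they were, and the arm is clear.

```bash
python3 -c "
from bench import arm
print(arm.job_done())"
```

```text
the job is handed in; nothing more can be done
None
```

The white pot held the dish fully down for about 2 s (wrist force about 17 N), then was set upright in the box's empty compartment and released; the job was handed in at about 30 s, with the ball, mirror and perch undisturbed.

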